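Line up the kiln props by height

ROBOT

A 6-joint arm with a two-finger parallel gripper is mounted at the origin on a cart in front of the work surface, level with it; the furniture and walls round the work are solid. World frame = base frame: x ahead of the robot, y to its left, z up, the work surface at z = 0. Lengths are in m, angles in rad, forces in N, time in s.
With the tool pointing down it reaches from about 0.275 to 0.875 m from the base axis. Payload 12.5 kg.
Tool frame: the origin (TCP) lies at the very end of the fingers, on their centre line; the grasp point (between the pads) lies 19 mm behind it; z points along the fingers, y is the line along which they close (so a half turn about z gives the same grasp; the last joint's range is limited). The gripper opens to 85 mm and grips with 20 to 120 N. Pads are 22 mm wide; open, the fingers measure 114 mm over their backs; the gripper's body (76 mm by 85 mm) begins 54 mm behind the grasp point. The pads swing forward as they close: fully open they stand 13 mm farther back than shut.
Start: joints at [1.222, 0.351, 1.652, -0, 1.139, -0.085], TCP at [0.143, 0.531, 0.231] pointing down, gripper open.
Joint ranges: [-2.75, 2.75], [-0.79, 2.1], [0.01, 2.65], [-1.57, 4.71], [0.07, 3.14], [-2.87, 2.87]. Speed limits (rad/s): [2.22, 2.22, 2.79, 3.14, 3.14, 3.14].

INTERFACE

Orientations are given as a unit quaternion [x, y, z, w].
In Python, from station import sense, read_camera, camera_params, sign_off gives the robot as it stands.
- The arm moves only by the shell command python3 -m crank 'ROWS'. ROWS is a JSON object with one list for each field, all of the same length, 1 to 12, a row being the entries at one place: aperture (the finger opening in m), x, y, z (the shift in shares of 0.25 m (1.0 is 0.25 m)), ax, ay, az (a rotation vector in normalised numbers (1 is pi rad)); each row shifts and turns the commanded pose from where the row before left it, along the tool's axes as they then stand; what a row does not reach is not made up. A row lasts 1/12 s, in which the tool goes at most 0.0417 m and 0.125 rad, less where a joint would pass 70% of its speed; a pose out of reach is approached as far as the arm can. The fingers move at their own pace and stop on an object; the grip force is fixed at half the most. Time passes only in rows, so rows that do not move let the fingers close. It prints the time, the measured TCP pose, the force, the opening and the grip force at its end. Input that does not fit is refused with a message, and nothing moves.
- sense(): the state, without advancing time (a new reading comes with each control period).
- read_camera(name): name is "scene" or "top"; returns (picture, depth): 400x640x3 uint8, red, green, blue; 400x640 float32, m along the optical axis (not along the pixel's ray), 0 where there is no reading.
- camera_params(name): a dict with "intrinsics" (3x3 intrinsics, pixels), "k1" (the pictures are not rectified: a ray, as slopes to the right and down, at radius r is drawn at 1 + k1 r^2 times it, then the intrinsics apply), "eye" and "rotation" of the camera in the world. Camera axes: x right, y up, looking along -z (the intrinsics and any distortion apply to the point x, -y, -z); pixel columns grow to the right and rows downward; lengths in m; the calibration is good to about 2 mm. A picture is of the moment at which its call begins. camera_params takes no time and is no camera call.
- sign_off(): hands the job in; it is judged then, once.
The state is a dict: "t": time; "joint_positions": joint angles; "joint_velocities": joint speeds; "effort": joint torques, N m; "tool_pos": TCP position; "ee_rot": TCP orientation; "wrist_force": force on the tool from outside, world axes, zero at the start; "ft_torque": the same for the moment, N m; "opening": finger opening in m; "finger_force": force on a finger pad.
Only numpy, scipy, OpenCV 4.12 (cv2) and the standard library are available. Lean on these libraries where they do the work, as an engineer would, in place of code of your own. Each camera call takes 0.05 s, during which the arm holds its last target. There are 200 camera calls.

TASK

Line the four fireclay kiln props up by height on the board, one standing upright on the middle of each cork disc: the tallest on the disc beside the tall wooden end stop, then each shorter than the last, with the shortest on the disc farthest from the stop. Do not let any prop topple on the way.

Things in the scene. Friction and masses are not known exactly. Their poses are not given: they have to be found in the camera images.
- prop_35: loose buff fireclay kiln prop, a plain round tube standing on end, 35 mm tall, 44 mm outside diameter, 20 mm bore; the four props differ only in height (35, 55, 75, 95 mm). Origin: centre of its underside, z up. Grip it across the outside from above near its upper end.
- prop_55: loose buff fireclay kiln prop, a plain round tube standing on end, 55 mm tall, 44 mm outside diameter, 20 mm bore; the four props differ only in height (35, 55, 75, 95 mm). Origin: centre of its underside, z up. Grip it across the outside from above near its upper end.
- prop_75: loose buff fireclay kiln prop, a plain round tube standing on end, 75 mm tall, 44 mm outside diameter, 20 mm bore; the four props differ only in height (35, 55, 75, 95 mm). Origin: centre of its underside, z up. Grip it across the outside from above near its upper end.
- prop_95: loose buff fireclay kiln prop, a plain round tube standing on end, 95 mm tall, 44 mm outside diameter, 20 mm bore; the four props differ only in height (35, 55, 75, 95 mm). Origin: centre of its underside, z up. Grip it across the outside from above near its upper end.
- board: fixed wooden board lying on the bench, 75 mm (its x) by 330 mm (its y) by 14 mm thick, top 14 mm above its origin, which is the centre of its underside. Four cork discs of 54 mm diameter with a dark edge, flush with the top, lie in a row along its y axis, 70 mm apart.
- disc_1 (a point): centre of a cork disc, on the board's top surface, at y = -105 mm in the board's frame. Behind the board a raised printing frame, up to 0.35 m high, begins at x = 0.61 m; behind and to the right is a turntable 0.10 m high.
- disc_2 (a point): centre of a cork disc, on the board's top surface, at y = -35 mm in the board's frame
- disc_3 (a point): centre of a cork disc, on the board's top surface, at y = 35 mm in the board's frame
- disc_4 (a point): centre of a cork disc, on the board's top surface, at y = 105 mm in the board's frame. A tool tin with a half-open lid, up to 0.15 m high, stands left of the board (y from 0.07 to 0.24 m): lift things over it.
- end_stop: fixed dark wooden upright block across one end of the board, 70 mm (board x) by 18 mm (board y) by 50 mm tall; origin: centre of its underside, on the board's top, 45 mm beyond the centre of the outermost disc, at either end of the row. The other end has only a low 8 mm cleat of the same outline.

How it is judged:
At the end, for the whole second after the job is handed in: Every prop stands upright (within 0.08 rad) and at rest on the board's top (within 4 mm), its centre within 12 mm of its disc's centre, in falling order of height from the end stop: 95, 75, 55, 35 mm (((horizontal distance between end_stop and disc_1 below 0.09 m and horizontal distance between prop_35 and disc_4 below 0.012 m and z of prop_35 in the frame of disc_4 between -0.004 and 0.004 m and horizontal distance between prop_55 and disc_3 below 0.012 m and z of prop_55 in the frame of disc_3 between -0.004 and 0.004 m and horizontal distance between prop_75 and disc_2 below 0.012 m and z of prop_75 in the frame of disc_2 between -0.004 and 0.004 m and horizontal distance between prop_95 and disc_1 below 0.012 m and z of prop_95 in the frame of disc_1 between -0.004 and 0.004 m) or (horizontal distance between end_stop and disc_4 below 0.09 m and horizontal distance between prop_35 and disc_1 below 0.012 m and z of prop_35 in the frame of disc_1 between -0.004 and 0.004 m and horizontal distance between prop_55 and disc_2 below 0.012 m and z of prop_55 in the frame of disc_2 between -0.004 and 0.004 m and horizontal distance between prop_75 and disc_3 below 0.012 m and z of prop_75 in the frame of disc_3 between -0.004 and 0.004 m and horizontal distance between prop_95 and disc_4 below 0.012 m and z of prop_95 in the frame of disc_4 between -0.004 and 0.004 m)) and angle between each of prop_35, prop_55, prop_75, prop_95's own z axis and vertical below 0.08 rad and linear speed of each of prop_35, prop_55, prop_75, prop_95 below 0.01 m/s); the robot touches nothing.
It fails at once if a prop is toppled (tilted more than 0.6 rad) (angle between any of prop_35, prop_55, prop_75, prop_95's own z axis and vertical above 0.6 rad).
It also fails if it takes over 141 s, if anything falls off the work surface, if the arm or the gripper's body presses on something with over 40 N, if the wrist force passes 120 N, or if a joint passes its speed limit or range.

## Working session

There is one attempt and no reset: what is moved stays moved. The work goes in short steps, Python scripts to look and compute and a shell command to move; the robot and the scene stay as the last step left them, time stands still between calls to the robot, and variables do not carry over. Pictures are saved under pics/ and viewed, at most 14 in all, crops included, and the job is handed in when it is done.

```bash
ls; mkdir -p pics; cat > h.py <<'E'
import numpy as np, cv2
from station import *
def world(name,u,v,d=None,z=None):
    c=camera_params(name);K=np.array(c["intrinsics"]);k=c["k1"]
    x=(u-K[0,2])/K[0,0];y=(v-K[1,2])/K[1,1];a,b=x,y
    for _ in range(20):
        f=1+k*(a*a+b*b);a,b=x/f,y/f
    r=np.array(c["rotation"])@np.array([a,-b,-1.0]);e=np.array(c["eye"])
    s=d if d is not None else (z-e[2])/r[2]
    return e+s*r
def snap(name,tag):
    p,d=read_camera(name);cv2.imwrite(f"pics/{tag}.png",p[:,:,::-1]);np.save(f"pics/{tag}.npy",d);return p,d
E
python3 - <<'E'
from h import *
print(sense())
for n in("scene","top"):
    snap(n,n+"0");print(camera_params(n))
E
```

```text
pics
{'t': 0.0, 'joint_positions': array([ 1.22238401e+00,  3.51218305e-01,  1.65242178e+00, -5.73054458e-06,
        1.13910159e+00, -8.45982334e-02]), 'joint_velocities': array([ 0.00091595,  0.00121482, -0.00109501, -0.00044461,  0.0001371 ,
        0.00087612]), 'effort': array([-3.93079958e-03, -5.06099904e+01, -2.91399032e+01, -3.49967486e-04,
        4.71439009e-03, -7.19467920e-06]), 'tool_pos': array([0.14328328, 0.53066696, 0.23076912]), 'ee_rot': array([ 1.31523645e-01,  9.91312867e-01, -5.61660290e-04, -1.20874840e-04]), 'wrist_force': array([-0.2181961 ,  0.45011872,  0.71439277]), 'ft_torque': array([-0.05309479,  0.02960985, -0.0004286 ]), 'finger_force': 0.0, 'opening': 0.08559574034304003}
{'intrinsics': array([[515.03545815,   0.        , 313.82053331],
       [  0.        , 515.03545815, 193.39843311],
       [  0.        ,   0.        ,   1.        ]]), 'k1': 0.0014341961127978715, 'eye': array([-0.2579056 , -1.08344977,  1.18628801]), 'rotation': array([ 0.40269585, -0.13474321, -0.28167505,  0.86042983])}
{'intrinsics': array([[399.20243286,   0.        , 316.73461573],
       [  0.        , 399.20243286, 201.28845543],
       [  0.        ,   0.        ,   1.        ]]), 'k1': 0.02304472806210581, 'eye': array([0.30583704, 0.00647841, 1.19192321]), 'rotation': array([-0.07629302,  0.07883276,  0.70291642, -0.70276118])}
```

```bash
sed -i 's/np.array(c\["rotation"\])@/R.from_quat(c["rotation"]).as_matrix()@/; 1a from scipy.spatial.transform import Rotation as R' h.py
```

```text
(no output)
```

View pics/top0.png

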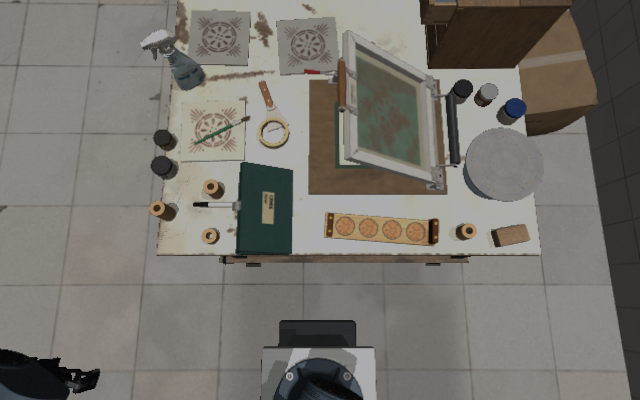

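View pics/scene0.png

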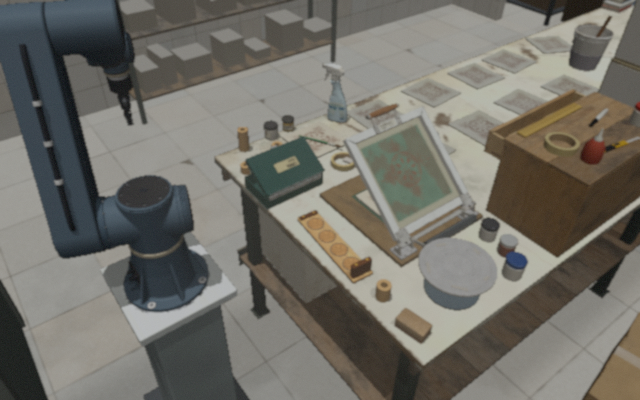

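```bash
python3 - <<'E'
from h import *
p=cv2.imread("pics/top0.png")
a=p[160:260,140:300];b=p[190:260,310:490]
A=cv2.resize(a,None,fx=4.5,fy=4.5,interpolation=3)[:450,:720]
cv2.imwrite("pics/c1.png",cv2.resize(a,None,fx=5,fy=5,interpolation=3))
cv2.imwrite("pics/c2.png",cv2.resize(b,(720,280),interpolation=3))
d=np.load("pics/top0.npy")
# height map
for (u0,u1,v0,v1) in [(145,180,195,225),(198,228,175,202),(198,225,222,248),(452,482,218,244)]:
    H=np.array([[world("top",u,v,d=d[v,u]) for u in range(u0,u1)] for v in range(v0,v1)])
    z=H[...,2]; m=(z>0.02)&(d[v0:v1,u0:u1]>0)
    zt=np.percentile(z[m],92); t=m&(abs(z-zt)<.008)
    vv,uu=np.nonzero(t); print(zt,np.sum(t),"pix",uu.mean()+u0,vv.mean()+v0,(uu.min()+uu.max())/2+u0,(vv.min()+vv.max())/2+v0,H[t].mean(0), np.percentile(z[m],[5,25,50,75,99]).round(3))
for u,v in[(345,227),(368,228),(391,230),(415,232),(433,231)]: print(u,v,world("top",u,v,d=d[v,u]))
E
```

```text
0.09575023065657422 157 pix 157.2484076433121 208.10828025477707 157.5 208.0 [0.53166085 0.44807843 0.09359837] [0.028 0.059 0.085 0.094 0.097]
0.0759714834667967 143 pix 210.32167832167832 186.3846153846154 210.5 186.5 [0.59970097 0.30947076 0.07384952] [0.029 0.05  0.071 0.074 0.078]
0.037127542240022925 139 pix 209.0 235.38129496402877 209.0 235.0 [0.46290148 0.31556667 0.03417699] [0.024 0.031 0.034 0.036 0.039]Traceback (most recent call last):
  File "<stdin>", line 10, in <module>
  File "h.py", line 5, in world
    c=camera_params(name);K=np.array(c["intrinsics"]);k=c["k1"]
ValueError: time passes only in moves, steps and waits
```

View pics/c1.png

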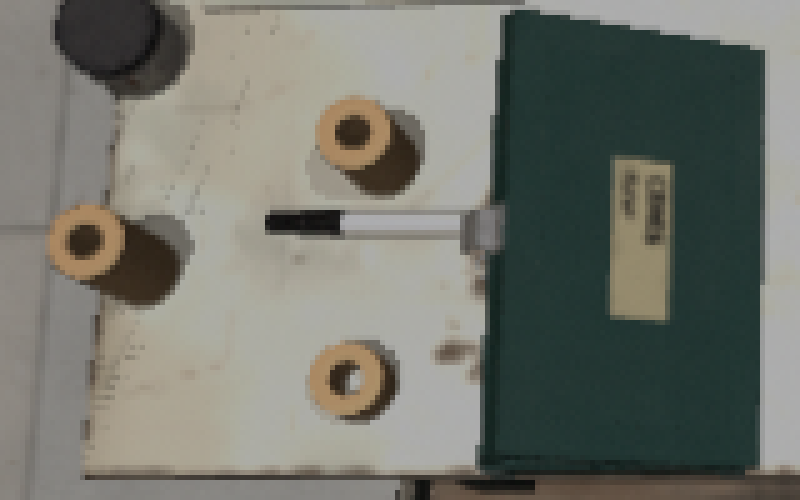

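View pics/c2.png

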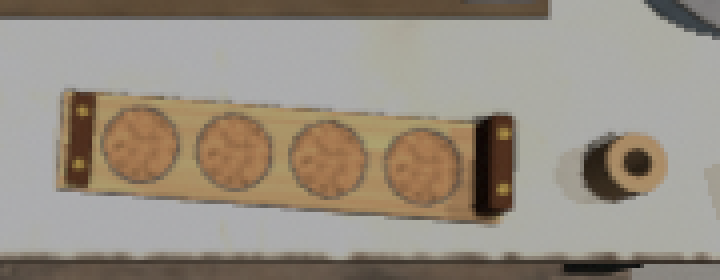

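```bash
cat > h.py <<'E'
import numpy as np, cv2, functools
from scipy.spatial.transform import Rotation as R
from station import *
params=functools.lru_cache(None)(camera_params)
def ray(name,u,v):
    c=params(name);k=c["k1"];K=c["intrinsics"]
    x=(u-K[0,2])/K[0,0];y=(v-K[1,2])/K[1,1];a,b=x,y
    for _ in range(20):
        f=1+k*(a*a+b*b);a,b=x/f,y/f
    return c["eye"],np.stack([a,-b,-np.ones_like(a)],-1)@R.from_quat(c["rotation"]).as_matrix().T
def world(name,u,v,d=None,z=None):
    e,r=ray(name,np.float64(u),np.float64(v))
    s=d if d is not None else (z-e[2])/r[...,2]
    return e+np.asarray(s)[...,None]*r
def cloud(name,d):
    v,u=np.mgrid[:400,:640];return world(name,u,v,d=d)
def tri(p,q):
    (e,r),(f,s)=ray("top",*map(np.float64,p)),ray("scene",*map(np.float64,q))
    t=np.linalg.lstsq(np.stack([r,-s],1),f-e,rcond=None)[0]
    a,b=e+t[0]*r,f+t[1]*s;return (a+b)/2,np.linalg.norm(a-b)
def snap(name,tag):
    p,d=read_camera(name);cv2.imwrite(f"pics/{tag}.png",p[:,:,::-1]);np.save(f"pics/{tag}.npy",d);return p,d
E
python3 - <<'E'
from h import *
d=np.load("pics/top0.npy");C=cloud("top",d)
def top(C,d,box,h):
    u0,u1,v0,v1=box;z=C[v0:v1,u0:u1,2];t=(abs(z-h)<.008)&(d[v0:v1,u0:u1]>0);vv,uu=np.nonzero(t)
    ce=(uu.mean()+u0,vv.mean()+v0);zz=np.median(z[t]);return np.round(ce,1),zz.round(4),world("top",*ce,z=zz).round(4)
for n,b,h in[("95",(145,180,195,225),.095),("75",(198,228,175,202),.075),("35",(198,225,222,248),.035),("55",(452,482,218,244),.055)]:print(n,top(C,d,b,h))
D=np.array([(345.0,226),(368.1,227.4),(391.6,229.6),(415.4,231.4)])
for u,v in D:print("disc",C[int(v)-2:int(v)+3,int(u)-2:int(u)+3,2].mean().round(4),world("top",u,v,z=.014).round(4))
print("bench z",np.median(C[205:215,300:320,2]),"stop",C[220:240:4,434,:].round(3))
p=cv2.imread("pics/scene0.png")
o=np.vstack([cv2.resize(p[110:180,220:300],(400*2,350*2),interpolation=3)[:280,:800], cv2.resize(p[205:305,280:400],(384,320),interpolation=3).repeat(1,0) if 0 else np.pad(cv2.resize(p[205:305,280:400],(384,320),interpolation=3),((0,0),(0,416),(0,0)))])
cv2.imwrite("pics/c3.png",o)
E
```

```text
95 (array([157.4, 208.1]), np.float64(0.0937), array([0.5316, 0.4476, 0.0937]))
75 (array([210.3, 186.4]), np.float64(0.0742), array([0.5996, 0.3094, 0.0742]))
35 (array([209. , 235.4]), np.float64(0.0339), array([0.4627, 0.3157, 0.0339]))
55 (array([468.5, 230.5]), np.float64(0.054), array([ 0.4744, -0.433 ,  0.054 ]))
disc 0.0135 [ 0.4935 -0.0821  0.014 ]
disc 0.0139 [ 0.4893 -0.1509  0.014 ]
disc 0.014 [ 0.4827 -0.2206  0.014 ]
disc 0.0141 [ 0.4774 -0.291   0.014 ]
bench z -0.0010057698507873747 stop [[ 0.503 -0.333  0.064]
 [ 0.492 -0.334  0.059]
 [ 0.48  -0.332  0.064]
 [ 0.468 -0.331  0.065]
 [ 0.457 -0.33   0.064]]
```

View pics/c3.png

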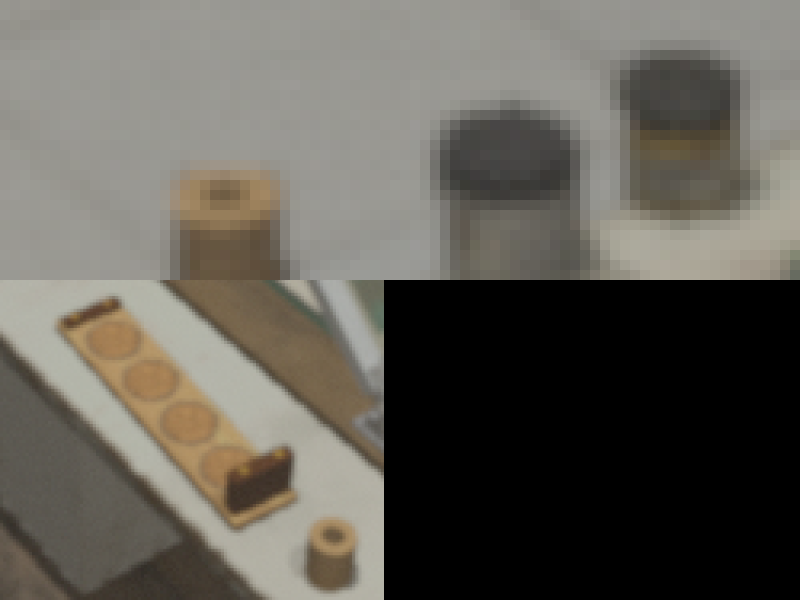

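```bash
python3 - <<'E'
from h import *
for n,p,q in[("95",(157.4,208.1),(242.2,129)),("55",(468.5,230.5),(383.4,284.6)),("d",(345,226),(315,223.8)),("d",(368.1,227.4),(326.9,236)),("d",(391.6,229.6),(338.8,249.4))]:
    print(n,*[np.round(x,4) for x in tri(p,q)])
C=cloud("top",np.load("pics/top0.npy"))
print("pen",C[205,192:244:4].round(3).tolist())
print("tin", C[162:255,237:294].reshape(-1,3).max(0))
D=np.array([(345.0,226),(368.1,227.4),(391.6,229.6),(415.4,231.4)]);P=world("top",D[:,0],D[:,1],z=.014)[:,:2]
k=np.array([1.5,.5,-.5,-1.5]);m=P.mean(0);s=(k@(P-m))/(k@k);s/=np.linalg.norm(s);print("dir",s,"discs 4..1",(m+.07*k[:,None]*s).round(4).tolist())
E
```

```text
95 [0.5307 0.4462 0.0975] 0.0005
55 [ 0.4741 -0.4327  0.0542] 0.0004
d [ 0.493  -0.0819  0.0141] 0.0011
d [ 0.4893 -0.1508  0.0142] 0.0
d [ 0.4828 -0.2206  0.0143] 0.0003
pen [[0.56, 0.381, 0.002], [0.557, 0.365, 0.015], [0.557, 0.353, 0.017], [0.558, 0.342, 0.012], [0.558, 0.33, 0.012], [0.558, 0.317, 0.014], [0.557, 0.305, 0.017], [0.558, 0.294, 0.01], [0.559, 0.283, 0.009], [0.557, 0.269, 0.015], [0.535, 0.235, 0.121], [0.53, 0.219, 0.144], [0.529, 0.207, 0.148]]
tin [0.69979794 0.25123792 1.19192321]
dir [0.07869181 0.99689899] discs 4..1 [[0.494, -0.0815], [0.4885, -0.1512], [0.483, -0.221], [0.4775, -0.2908]]
```

Units first: shifts go in shares of 0.25 m and turns go in shares of pi rad. So 0.12 rad / 3.1416 = 0.0382.

```bash
python3 -m crank '{"aperture": [0.085, 0.085, 0.085, 0.085, 0.085, 0.085, 0.085, 0.085, 0.085, 0.085, 0.085, 0.085], "x": [0, 0, 0, 0, 0, 0, 0, 0, 0, 0, 0, 0], "y": [0, 0, 0, 0, 0, 0, 0, 0, 0, 0, 0, 0], "z": [0, 0, 0, 0, 0, 0, 0, 0, 0, 0, 0, 0], "ax": [0, 0, 0, 0, 0, 0, 0, 0, 0, 0, 0, 0], "ay": [0, 0, 0, 0, 0, 0, 0, 0, 0, 0, 0, 0], "az": [0.0382, 0.0382, 0.0382, 0.0382, 0.0382, 0.0382, 0.0382, 0.0382, 0.0382, 0.0382, 0.0382, 0.021]}'
cat > go.py <<'E'
import sys;from h import *
s=sense();m=R.from_quat(s["ee_rot"]).as_matrix()
t=np.array(list(map(float,sys.argv[1:4])))
print("t",round(float(s["t"]),2),"pos",s["tool_pos"].round(4),"d_tool",(m.T@(t-s["tool_pos"])).round(4),"yaw err",round(float(np.arctan2(m[1,1],m[0,1])+.0788),4),"op",round(s["opening"],4),"ff",round(float(s["finger_force"]),1),"F",s["wrist_force"].round(1))
E
python3 go.py .5312 .447 .231
```

```text
t: 1.1
tool_pos: [0.1433, 0.5308, 0.2309]
ee_rot: [0.737, 0.676, -0.0, 0.0]
wrist_force: [-0.3, 0.1, 0.4]
opening: 0.0852
finger_force: 0.0
t 1.1 pos [0.1433 0.5308 0.2309] d_tool [-5.030e-02  3.936e-01 -1.000e-04] yaw err -0.0069 op 0.0852 ff 0.0 F [-0.3  0.1  0.4]
```

Scaled: 0.0394 m / 0.25 = 0.1576, -0.005 m / 0.25 = -0.02.

```bash
python3 -m crank '{"aperture": [0.085, 0.085, 0.085, 0.085, 0.085, 0.085, 0.085, 0.085, 0.085, 0.085, 0.085, 0.085], "x": [-0.02, -0.02, -0.02, -0.02, -0.02, -0.02, -0.02, -0.02, -0.02, -0.02, 0, 0], "y": [0.1576, 0.1576, 0.1576, 0.1576, 0.1576, 0.1576, 0.1576, 0.1576, 0.1576, 0.1576, 0, 0], "z": [0, 0, 0, 0, 0, 0, 0, 0, 0, 0, 0, 0], "ax": [0, 0, 0, 0, 0, 0, 0, 0, 0, 0, 0, 0], "ay": [0, 0, 0, 0, 0, 0, 0, 0, 0, 0, 0, 0], "az": [0, 0, 0, 0, 0, 0, 0, 0, 0, 0, 0, 0]}' >/dev/null
python3 go.py .5312 .447 .064
```

```text
t 2.1 pos [0.5336 0.4489 0.23  ] d_tool [-0.0019 -0.0021  0.166 ] yaw err -0.0028 op 0.0847 ff 0.0 F [-0.3  0.   1.4]
```

Scaled: 0.036 m / 0.25 = 0.144, 0.034 m / 0.25 = 0.136.

```bash
python3 -m crank '{"aperture": [0.085, 0.085, 0.085, 0.085, 0.085, 0.085, 0.085], "x": [-0.008, 0, 0, 0, 0, 0, 0], "y": [-0.008, 0, 0, 0, 0, 0, 0], "z": [0.144, 0.144, 0.144, 0.136, 0.096, 0, 0], "ax": [0, 0, 0, 0, 0, 0, 0], "ay": [0, 0, 0, 0, 0, 0, 0], "az": [0, 0, 0, 0, 0, 0, 0]}' >/dev/null
python3 go.py .5312 .447 .064; python3 -m crank '{"aperture": [0.04, 0.04, 0.04, 0.04, 0.04, 0.04, 0.04, 0.04], "x": [0, 0, 0, 0, 0, 0, 0, 0], "y": [0, 0, 0, 0, 0, 0, 0, 0], "z": [0, 0, 0, 0, 0, 0, 0, 0], "ax": [0, 0, 0, 0, 0, 0, 0, 0], "ay": [0, 0, 0, 0, 0, 0, 0, 0], "az": [0, 0, 0, 0, 0, 0, 0, 0]}' ;python3 go.py .5312 .447 .064
```

```text
t 2.68 pos [0.5288 0.4484 0.0649] d_tool [-0.0012  0.0025  0.0009] yaw err 0.0007 op 0.0848 ff 0.0 F [ 0.   0.1 -0.3]
t: 3.35
tool_pos: [0.5308, 0.4487, 0.0673]
ee_rot: [0.734, 0.679, 0.001, 0.0]
wrist_force: [-1.2, -0.3, 7.9]
opening: 0.0419
finger_force: 60.0
t 3.35 pos [0.5308 0.4487 0.0673] d_tool [-0.0017  0.0006  0.0033] yaw err -0.0003 op 0.0419 ff 60.0 F [-1.2 -0.3  7.9]
```

Scaled: -0.035 m / 0.25 = -0.14, -0.03 m / 0.25 = -0.12.

```bash
python3 -m crank '{"aperture": [0.03, 0.03, 0.03, 0.03, 0.03, 0.03, 0.03, 0.03, 0.03], "x": [0, 0, 0, 0, 0, 0, 0, 0, 0], "y": [0, 0, 0, 0, 0, 0, 0, 0, 0], "z": [-0.04, -0.12, -0.14, -0.14, -0.14, -0.12, -0.1, 0, 0], "ax": [0, 0, 0, 0, 0, 0, 0, 0, 0], "ay": [0, 0, 0, 0, 0, 0, 0, 0, 0], "az": [0, 0, 0, 0, 0, 0, 0, 0, 0]}'
python3 go.py .4775 -.2908 .267
```

```text
t: 4.1
tool_pos: [0.5302, 0.4483, 0.2672]
ee_rot: [0.734, 0.679, 0.001, 0.0]
wrist_force: [-0.6, 0.7, -3.0]
opening: 0.0416
finger_force: 61.2
t 4.1 pos [0.5302 0.4483 0.2672] d_tool [-0.741   0.0057 -0.0012] yaw err -0.0002 op 0.0416 ff 61.2 F [-0.6  0.7 -3. ]
```

Scaled: -0.036 m / 0.25 = -0.144, -0.03 m / 0.25 = -0.12.

```bash
python3 -m crank '{"aperture": [0.03, 0.03, 0.03, 0.03, 0.03, 0.03, 0.03, 0.03, 0.03, 0.03, 0.03, 0.03], "x": [-0.06, -0.12, -0.144, -0.144, -0.144, -0.144, -0.144, -0.144, -0.144, -0.144, -0.144, -0.144], "y": [0, 0, 0, 0, 0, 0, 0, 0, 0, 0, 0, 0], "z": [0, 0, 0, 0, 0, 0, 0, 0, 0, 0, 0, 0], "ax": [0, 0, 0, 0, 0, 0, 0, 0, 0, 0, 0, 0], "ay": [0, 0, 0, 0, 0, 0, 0, 0, 0, 0, 0, 0], "az": [0, 0, 0, 0, 0, 0, 0, 0, 0, 0, 0, 0]}' >/dev/null
python3 -m crank '{"aperture": [0.03, 0.03, 0.03, 0.03, 0.03, 0.03, 0.03, 0.03, 0.03, 0.03, 0.03, 0.03], "x": [-0.144, -0.144, -0.144, -0.144, -0.144, -0.144, -0.144, -0.14, -0.12, -0.08, 0, 0], "y": [0, 0, 0, 0, 0, 0, 0, 0.012, 0.012, 0, 0, 0], "z": [0, 0, 0, 0, 0, 0, 0, 0, 0, 0, 0, 0], "ax": [0, 0, 0, 0, 0, 0, 0, 0, 0, 0, 0, 0], "ay": [0, 0, 0, 0, 0, 0, 0, 0, 0, 0, 0, 0], "az": [0, 0, 0, 0, 0, 0, 0, 0, 0, 0, 0, 0]}' >/dev/null
python3 go.py .4775 -.2908 .082
```

```text
t 6.1 pos [ 0.4766 -0.2922  0.2638] d_tool [0.0011 0.0012 0.1818] yaw err -0.0019 op 0.042 ff 61.2 F [ 0.4  0.9 -1.8]
```

Scaled: 0.035 m / 0.25 = 0.14, 0.0025 m / 0.25 = 0.01.

```bash
python3 -m crank '{"aperture": [0.03, 0.03, 0.03, 0.03, 0.03, 0.03, 0.03, 0.03, 0.03], "x": [0.01, 0, 0, 0, 0, 0, 0, 0, 0], "y": [0.004, 0, 0, 0, 0, 0, 0, 0, 0], "z": [0.06, 0.12, 0.14, 0.14, 0.12, 0.06, 0.04, 0, 0], "ax": [0, 0, 0, 0, 0, 0, 0, 0, 0], "ay": [0, 0, 0, 0, 0, 0, 0, 0, 0], "az": [0, 0, 0, 0, 0, 0, 0, 0, 0]}' >/dev/null
python3 go.py .4775 -.2908 .082;python3 -m crank '{"aperture": [0.03, 0.03], "x": [0, 0], "y": [0, 0], "z": [0, 0], "ax": [0, 0], "ay": [0, 0], "az": [0, 0]}'|head -2;
```

```text
t 6.85 pos [ 0.4789 -0.289   0.0957] d_tool [-0.0019 -0.0013  0.0137] yaw err 0.0005 op 0.0419 ff 61.1 F [-0.4  0.4 -1.9]
t: 7.02
tool_pos: [0.4793, -0.2898, 0.0966]
```

Scaled: 0.006 m / 0.25 = 0.024, 0.004 m / 0.25 = 0.016.

```bash
python3 -m crank '{"aperture": [0.03, 0.03, 0.03, 0.03, 0.03], "x": [0, 0, 0, 0, 0], "y": [-0.004, 0, 0, 0, 0], "z": [0.024, 0.016, 0.012, 0, 0], "ax": [0, 0, 0, 0, 0], "ay": [0, 0, 0, 0, 0], "az": [0, 0, 0, 0, 0]}'
```

```text
t: 7.43
tool_pos: [0.4776, -0.2894, 0.0821]
ee_rot: [0.735, 0.679, -0.0, -0.0]
wrist_force: [0.4, -0.4, -2.0]
opening: 0.0419
finger_force: 61.3
```

Still free; feel for contact in 1 mm steps.

Scaled: 0.001 m / 0.25 = 0.004.

```bash
for i in 1 2 3; do python3 -m crank '{"aperture": [0.03, 0.03], "x": [0, 0], "y": [0, 0], "z": [0.004, 0], "ax": [0, 0], "ay": [0, 0], "az": [0, 0]}' | sed -n '2p;4p'; done
```

```text
tool_pos: [0.4778, -0.2896, 0.0814]
wrist_force: [0.2, -0.3, -1.6]
tool_pos: [0.478, -0.2899, 0.0813]
wrist_force: [-2.3, 0.2, 8.5]
tool_pos: [0.4781, -0.29, 0.0812]
wrist_force: [-4.3, 2.3, 19.1]
```

Scaled: -0.0018 m / 0.25 = -0.0072.

```bash
python3 -m crank '{"aperture": [0.03, 0.085, 0.085, 0.085, 0.085, 0.085, 0.085], "x": [0, 0, 0, 0, 0, 0, 0], "y": [0, 0, 0, 0, 0, 0, 0], "z": [-0.0072, 0, 0, 0, 0, 0, 0], "ax": [0, 0, 0, 0, 0, 0, 0], "ay": [0, 0, 0, 0, 0, 0, 0], "az": [0, 0, 0, 0, 0, 0, 0]}'; python3 -m crank '{"aperture": [0.085, 0.085, 0.085, 0.085, 0.085, 0.085, 0.085], "x": [0, 0, 0, 0, 0, 0, 0], "y": [0, 0, 0, 0, 0, 0, 0], "z": [-0.12, -0.14, -0.14, -0.14, -0.12, -0.04, 0], "ax": [0, 0, 0, 0, 0, 0, 0], "ay": [0, 0, 0, 0, 0, 0, 0], "az": [0, 0, 0, 0, 0, 0, 0]}'|head -2;python3 go.py .5989 .3087 .25
```

```text
t: 8.52
tool_pos: [0.4776, -0.2894, 0.081]
ee_rot: [0.734, 0.679, -0.0, -0.0]
wrist_force: [0.2, -0.4, 1.6]
opening: 0.085
finger_force: 0.0
t: 9.1
tool_pos: [0.4785, -0.2901, 0.2587]
t 9.1 pos [ 0.4785 -0.2901  0.2587] d_tool [0.6064 0.0727 0.0075] yaw err -0.0002 op 0.085 ff 0.0 F [-0.7  0.3  0.4]
```

Scaled: 0.038 m / 0.25 = 0.152, 0.036 m / 0.25 = 0.144.

```bash
python3 -m crank '{"aperture": [0.085, 0.085, 0.085, 0.085, 0.085, 0.085, 0.085, 0.085, 0.085, 0.085, 0.085, 0.085], "x": [0.144, 0.152, 0.152, 0.152, 0.152, 0.152, 0.152, 0.152, 0.152, 0.152, 0.152, 0.144], "y": [0, 0, 0, 0, 0, 0, 0, 0, 0, 0, 0, 0.04], "z": [0, 0, 0, 0, 0, 0, 0, 0, 0, 0, 0, 0], "ax": [0, 0, 0, 0, 0, 0, 0, 0, 0, 0, 0, 0], "ay": [0, 0, 0, 0, 0, 0, 0, 0, 0, 0, 0, 0], "az": [0, 0, 0, 0, 0, 0, 0, 0, 0, 0, 0, 0]}' >/dev/null
python3 -m crank '{"aperture": [0.085, 0.085, 0.085, 0.085, 0.085, 0.085, 0.085], "x": [0.144, 0.144, 0.144, 0.144, 0.04, 0, 0], "y": [0.06, 0.06, 0.06, 0.06, 0.012, 0, 0], "z": [0, 0, 0, 0, 0, 0, 0], "ax": [0, 0, 0, 0, 0, 0, 0], "ay": [0, 0, 0, 0, 0, 0, 0], "az": [0, 0, 0, 0, 0, 0, 0]}' >/dev/null
python3 go.py .5995 .3085 .046
python3 - <<'E'
from h import *
p,d=snap("top","t1");C=cloud("top",d)
for n,b,h in[("95",(405,435,215,250),.109),("35",(198,225,222,248),.034)]:
    u0,u1,v0,v1=b;z=C[v0:v1,u0:u1,2];t=(abs(z-h)<.008)&(d[v0:v1,u0:u1]>0);vv,uu=np.nonzero(t);zz=np.median(z[t]);print(n,len(uu),zz,world("top",uu.mean()+u0,vv.mean()+v0,z=zz))
E
```

```text
t 10.68 pos [0.5976 0.3085 0.2539] d_tool [0.0005 0.0025 0.2079] yaw err 0.0005 op 0.085 ff 0.0 F [-0.3 -0.4  0.7]
95 165 0.10810276366231197 [ 0.47973029 -0.28577818  0.10810276]
35 0 nan [nan nan nan]
  return _methods._mean(a, axis=axis, dtype=dtype,
  ret = ret.dtype.type(ret / rcount)
<stdin>:4: RuntimeWarning: Mean of empty slice.
```

Scaled: 0.038 m / 0.25 = 0.152, 0.037 m / 0.25 = 0.148.

```bash
python3 -m crank '{"aperture": [0.085, 0.085, 0.085, 0.085, 0.085, 0.085, 0.085, 0.085, 0.085], "x": [0.004, 0, 0, 0, 0, 0, 0, 0, 0], "y": [0.008, 0, 0, 0, 0, 0, 0, 0, 0], "z": [0.1, 0.152, 0.152, 0.148, 0.14, 0.1, 0.04, 0, 0], "ax": [0, 0, 0, 0, 0, 0, 0, 0, 0], "ay": [0, 0, 0, 0, 0, 0, 0, 0, 0], "az": [0, 0, 0, 0, 0, 0, 0, 0, 0]}' >/dev/null
python3 go.py .5995 .3087 .046; python3 -m crank '{"aperture": [0.03, 0.03, 0.03, 0.03, 0.03, 0.03, 0.03, 0.03], "x": [0, 0, 0, 0, 0, 0, 0, 0], "y": [0, 0, 0, 0, 0, 0, 0, 0], "z": [0, 0, 0, 0, 0, 0, 0, 0], "ax": [0, 0, 0, 0, 0, 0, 0, 0], "ay": [0, 0, 0, 0, 0, 0, 0, 0], "az": [0, 0, 0, 0, 0, 0, 0, 0]}' ;python3 go.py .5995 .3087 .046
```

```text
t 11.48 pos [0.6008 0.3092 0.0493] d_tool [-0.0006 -0.0013  0.0033] yaw err -0.0009 op 0.085 ff 0.0 F [0.4 0.2 0.7]
t: 12.15
tool_pos: [0.601, 0.31, 0.0497]
ee_rot: [0.734, 0.679, 0.001, 0.0]
wrist_force: [-0.6, -1.0, 8.3]
opening: 0.042
finger_force: 60.5
t 12.15 pos [0.601  0.31   0.0497] d_tool [-0.0014 -0.0014  0.0037] yaw err -0.0001 op 0.042 ff 60.5 F [-0.6 -1.   8.3]
```

Scaled: -0.035 m / 0.25 = -0.14, -0.03 m / 0.25 = -0.12.

```bash
python3 -m crank '{"aperture": [0.03, 0.03, 0.03, 0.03, 0.03, 0.03, 0.03, 0.03, 0.03], "x": [0, 0, 0, 0, 0, 0, 0, 0, 0], "y": [0, 0, 0, 0, 0, 0, 0, 0, 0], "z": [-0.04, -0.12, -0.14, -0.14, -0.14, -0.12, -0.1, 0, 0], "ax": [0, 0, 0, 0, 0, 0, 0, 0, 0], "ay": [0, 0, 0, 0, 0, 0, 0, 0, 0], "az": [0, 0, 0, 0, 0, 0, 0, 0, 0]}'|tail -2
python3 go.py .4828 -.2220 .25
```

```text
opening: 0.0417
finger_force: 61.6
t 12.9 pos [0.6005 0.3099 0.2498] d_tool [-0.5395 -0.0754 -0.001 ] yaw err -0.0001 op 0.0417 ff 61.6 F [-0.7  0.4 -3.3]
```

```bash
python3 -m crank '{"aperture": [0.03, 0.03, 0.03, 0.03, 0.03, 0.03, 0.03, 0.03, 0.03, 0.03, 0.03, 0.03], "x": [-0.06, -0.12, -0.132, -0.132, -0.14, -0.144, -0.148, -0.148, -0.148, -0.148, -0.148, -0.148], "y": [-0.032, -0.06, -0.06, -0.06, -0.048, -0.032, -0.008, 0, 0, 0, 0, 0], "z": [0, 0, 0, 0, 0, 0, 0, 0, 0, 0, 0, 0], "ax": [0, 0, 0, 0, 0, 0, 0, 0, 0, 0, 0, 0], "ay": [0, 0, 0, 0, 0, 0, 0, 0, 0, 0, 0, 0], "az": [0, 0, 0, 0, 0, 0, 0, 0, 0, 0, 0, 0]}' >/dev/null
python3 -m crank '{"aperture": [0.03, 0.03, 0.03, 0.03, 0.03, 0.03, 0.03], "x": [-0.148, -0.148, -0.136, -0.08, -0.032, 0, 0], "y": [0, 0, 0, 0, 0, 0, 0], "z": [0, 0, 0, 0, 0, 0, 0], "ax": [0, 0, 0, 0, 0, 0, 0], "ay": [0, 0, 0, 0, 0, 0, 0], "az": [0, 0, 0, 0, 0, 0, 0]}' >/dev/null
python3 go.py .4828 -.2220 .0637
```

```text
t 14.48 pos [ 0.4826 -0.2219  0.2472] d_tool [-0.0003  0.0005  0.1835] yaw err -0.0006 op 0.0416 ff 61.6 F [ 0.   0.3 -1.5]
```

```bash
python3 -m crank '{"aperture": [0.03, 0.03, 0.03, 0.03, 0.03, 0.03, 0.03, 0.03, 0.03, 0.03], "x": [0, 0, 0, 0, 0, 0, 0, 0, 0, 0], "y": [0, 0, 0, 0, 0, 0, 0, 0, 0, 0], "z": [0.06, 0.12, 0.14, 0.14, 0.12, 0.072, 0.04, 0.016, 0, 0], "ax": [0, 0, 0, 0, 0, 0, 0, 0, 0, 0], "ay": [0, 0, 0, 0, 0, 0, 0, 0, 0, 0], "az": [0, 0, 0, 0, 0, 0, 0, 0, 0, 0]}' >/dev/null
python3 go.py .4828 -.2220 .0637
```

```text
t 15.32 pos [ 0.4837 -0.2225  0.0721] d_tool [ 0.0005 -0.0009  0.0084] yaw err 0.0004 op 0.0417 ff 61.5 F [-0.6  0.5 -1.6]
```

Scaled: 0.004 m / 0.25 = 0.016, 0.002 m / 0.25 = 0.008.

```bash
python3 -m crank '{"aperture": [0.03, 0.03, 0.03, 0.03], "x": [0, 0, 0, 0], "y": [0, 0, 0, 0], "z": [0.016, 0.008, 0, 0], "ax": [0, 0, 0, 0], "ay": [0, 0, 0, 0], "az": [0, 0, 0, 0]}'|sed -n '2p;4p'; for i in 1 2 3; do python3 -m crank '{"aperture": [0.03, 0.03], "x": [0, 0], "y": [0, 0], "z": [0.004, 0], "ax": [0, 0], "ay": [0, 0], "az": [0, 0]}' | sed -n '2p;4p'; done
```

```text
tool_pos: [0.483, -0.2228, 0.0653]
wrist_force: [-0.6, -0.7, -1.2]
tool_pos: [0.483, -0.2227, 0.0641]
wrist_force: [0.7, 0.2, -2.0]
tool_pos: [0.4831, -0.2228, 0.0637]
wrist_force: [-2.2, 0.1, 6.1]
tool_pos: [0.4832, -0.2229, 0.0636]
wrist_force: [-6.3, 1.9, 19.5]
```

Scaled: -0.0018 m / 0.25 = -0.0072.

```bash
python3 -m crank '{"aperture": [0.03, 0.085, 0.085, 0.085, 0.085, 0.085, 0.085], "x": [0, 0, 0, 0, 0, 0, 0], "y": [0, 0, 0, 0, 0, 0, 0], "z": [-0.0072, 0, 0, 0, 0, 0, 0], "ax": [0, 0, 0, 0, 0, 0, 0], "ay": [0, 0, 0, 0, 0, 0, 0], "az": [0, 0, 0, 0, 0, 0, 0]}'|tail -2; python3 -m crank '{"aperture": [0.085, 0.085, 0.085, 0.085, 0.085, 0.085, 0.085], "x": [0, 0, 0, 0, 0, 0, 0], "y": [0, 0, 0, 0, 0, 0, 0], "z": [-0.12, -0.14, -0.14, -0.14, -0.12, -0.04, 0], "ax": [0, 0, 0, 0, 0, 0, 0], "ay": [0, 0, 0, 0, 0, 0, 0], "az": [0, 0, 0, 0, 0, 0, 0]}'|head -2;python3 go.py .4744 -.434 .15
```

```text
opening: 0.085
finger_force: 0.0
t: 17.32
tool_pos: [0.4839, -0.2232, 0.2414]
t 17.32 pos [ 0.4839 -0.2232  0.2414] d_tool [-0.2107  0.0068  0.0919] yaw err -0.0002 op 0.0849 ff 0.0 F [ 0.  -0.1 -0.6]
```

Scaled: -0.036 m / 0.25 = -0.144, -0.03 m / 0.25 = -0.12.

```bash
python3 -m crank '{"aperture": [0.085, 0.085, 0.085, 0.085, 0.085, 0.085, 0.085, 0.085, 0.085, 0.085], "x": [-0.144, -0.144, -0.144, -0.144, -0.144, -0.12, 0, 0, 0, 0], "y": [0.004, 0.004, 0.004, 0.004, 0.004, 0.004, 0.004, 0, 0, 0], "z": [0, 0, 0, 0, 0, 0.08, 0.12, 0.12, 0, 0], "ax": [0, 0, 0, 0, 0, 0, 0, 0, 0, 0], "ay": [0, 0, 0, 0, 0, 0, 0, 0, 0, 0], "az": [0, 0, 0, 0, 0, 0, 0, 0, 0, 0]}' >/dev/null;python3 go.py .4744 -.434 .028
```

```text
t 18.15 pos [ 0.4725 -0.4317  0.1566] d_tool [-0.0026  0.0026  0.1286] yaw err -0.0002 op 0.0853 ff 0.0 F [-0.  -0.3  0.7]
```

```bash
python3 - <<'E'
from h import *
p,d=snap("top","t2");C=cloud("top",d)
for n,b,h in[("95",(400,438,205,255),.109),("75",(380,408,212,250),.089),("35",(198,225,222,248),.034)]:
    u0,u1,v0,v1=b;z=C[v0:v1,u0:u1,2];t=(abs(z-h)<.008)&(d[v0:v1,u0:u1]>0);vv,uu=np.nonzero(t);zz=np.median(z[t]);print(n,len(uu),zz,world("top",uu.mean()+u0,vv.mean()+v0,z=zz))
cv2.imwrite("pics/c4.png",cv2.resize(p[180:270,310:490,::-1],(720,360),interpolation=3))
E
```

```text
95 165 0.10864553814872924 [ 0.47971016 -0.28533736  0.10864554]
75 128 0.08878014345949126 [ 0.48479237 -0.22395104  0.08878014]
35 154 0.03380092595255535 [0.46212305 0.31530298 0.03380093]
```

View pics/c4.png

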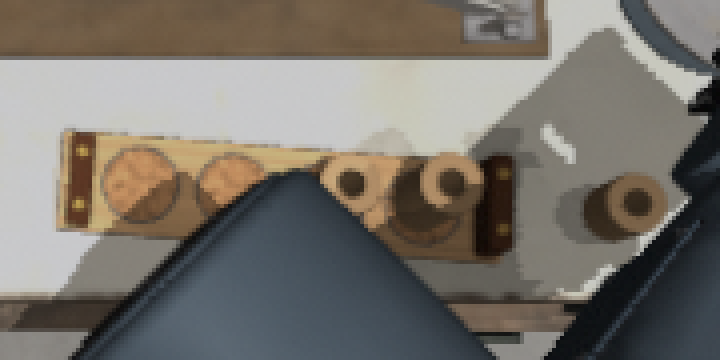

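Scaled: 0.035 m / 0.25 = 0.14, 0.025 m / 0.25 = 0.1.

```bash
python3 -m crank '{"aperture": [0.085, 0.085, 0.085, 0.085, 0.085, 0.085, 0.085], "x": [-0.008, 0, 0, 0, 0, 0, 0], "y": [0.008, 0, 0, 0, 0, 0, 0], "z": [0.1, 0.14, 0.14, 0.092, 0.04, 0, 0], "ax": [0, 0, 0, 0, 0, 0, 0], "ay": [0, 0, 0, 0, 0, 0, 0], "az": [0, 0, 0, 0, 0, 0, 0]}' >/dev/null
python3 go.py .4744 -.433 .028; python3 -m crank '{"aperture": [0.03, 0.03, 0.03, 0.03, 0.03, 0.03, 0.03, 0.03], "x": [0, 0, 0, 0, 0, 0, 0, 0], "y": [0, 0, 0, 0, 0, 0, 0, 0], "z": [0, 0, 0, 0, 0, 0, 0, 0], "ax": [0, 0, 0, 0, 0, 0, 0, 0], "ay": [0, 0, 0, 0, 0, 0, 0, 0], "az": [0, 0, 0, 0, 0, 0, 0, 0]}' ;python3 -m crank '{"aperture": [0.03, 0.03, 0.03, 0.03, 0.03, 0.03, 0.03, 0.03, 0.03], "x": [0, 0, 0, 0, 0, 0, 0, 0, 0], "y": [0, 0, 0, 0, 0, 0, 0, 0, 0], "z": [-0.04, -0.12, -0.14, -0.14, -0.14, -0.12, -0.06, 0, 0], "ax": [0, 0, 0, 0, 0, 0, 0, 0, 0], "ay": [0, 0, 0, 0, 0, 0, 0, 0, 0], "az": [0, 0, 0, 0, 0, 0, 0, 0, 0]}'|tail -2
python3 go.py .4883 -.152 .218
```

```text
t 18.78 pos [ 0.4761 -0.4354  0.0328] d_tool [ 0.0023 -0.0019  0.0048] yaw err 0.0001 op 0.0853 ff 0.0 F [-0.8  0.3 -0.6]
t: 19.45
tool_pos: [0.4758, -0.4353, 0.0325]
ee_rot: [0.734, 0.679, 0.0, 0.001]
wrist_force: [-0.9, 1.5, 8.4]
opening: 0.0415
finger_force: 60.6
opening: 0.0418
finger_force: 61.3
t 20.2 pos [ 0.4752 -0.4347  0.2215] d_tool [ 0.2829 -0.0092  0.0033] yaw err -0.0002 op 0.0418 ff 61.3 F [-0.2  0.9 -2.2]
```

Scaled: 0.036 m / 0.25 = 0.144, 0.032 m / 0.25 = 0.128.

```bash
python3 -m crank '{"aperture": [0.03, 0.03, 0.03, 0.03, 0.03, 0.03, 0.03, 0.03, 0.03, 0.03, 0.03, 0.03], "x": [0.06, 0.12, 0.144, 0.144, 0.144, 0.144, 0.144, 0.128, 0.08, 0.024, 0, 0], "y": [-0.004, -0.008, -0.008, -0.008, -0.008, 0, 0, 0, 0, 0, 0, 0], "z": [0, 0, 0, 0, 0, 0, 0, 0, 0, 0, 0, 0], "ax": [0, 0, 0, 0, 0, 0, 0, 0, 0, 0, 0, 0], "ay": [0, 0, 0, 0, 0, 0, 0, 0, 0, 0, 0, 0], "az": [0, 0, 0, 0, 0, 0, 0, 0, 0, 0, 0, 0]}' >/dev/null
python3 go.py .4883 -.1525 .0465
```

```text
t 21.2 pos [ 0.4883 -0.1523  0.2201] d_tool [-0.0002  0.0002  0.1736] yaw err 0.0002 op 0.0418 ff 61.3 F [-0.5 -0.1 -1.1]
```

Scaled: 0.035 m / 0.25 = 0.14, 0.03 m / 0.25 = 0.12.

```bash
python3 -m crank '{"aperture": [0.03, 0.03, 0.03, 0.03, 0.03, 0.03, 0.03, 0.03, 0.03], "x": [0, 0, 0, 0, 0, 0, 0, 0, 0], "y": [0, 0, 0, 0, 0, 0, 0, 0, 0], "z": [0.06, 0.12, 0.14, 0.14, 0.112, 0.06, 0.024, 0, 0], "ax": [0, 0, 0, 0, 0, 0, 0, 0, 0], "ay": [0, 0, 0, 0, 0, 0, 0, 0, 0], "az": [0, 0, 0, 0, 0, 0, 0, 0, 0]}' >/dev/null
python3 go.py .4883 -.1525 .0465;for i in 1 2; do python3 -m crank '{"aperture": [0.03, 0.03], "x": [0, 0], "y": [0, 0], "z": [0.008, 0], "ax": [0, 0], "ay": [0, 0], "az": [0, 0]}' | sed -n '2p;4p'; done
```

```text
t 21.95 pos [ 0.4888 -0.1528  0.0573] d_tool [ 0.0002 -0.0006  0.0108] yaw err -0.0011 op 0.0417 ff 61.2 F [-0.7  0.  -1.4]
tool_pos: [0.4891, -0.1523, 0.0558]
wrist_force: [0.2, -0.9, -1.5]
tool_pos: [0.4887, -0.152, 0.0532]
wrist_force: [-0.3, -0.1, -1.0]
```

Scaled: 0.003 m / 0.25 = 0.012, 0.0015 m / 0.25 = 0.006.

```bash
python3 -m crank '{"aperture": [0.03, 0.03, 0.03], "x": [0, 0, 0], "y": [0, 0, 0], "z": [0.012, 0.006, 0], "ax": [0, 0, 0], "ay": [0, 0, 0], "az": [0, 0, 0]}' | sed -n '2p;4p';for i in 1 2 3 4; do python3 -m crank '{"aperture": [0.03, 0.03], "x": [0, 0], "y": [0, 0], "z": [0.004, 0], "ax": [0, 0], "ay": [0, 0], "az": [0, 0]}' | sed -n '2p;4p'; done
```

```text
tool_pos: [0.4884, -0.1518, 0.0481]
wrist_force: [-0.1, -0.1, -1.9]
tool_pos: [0.4885, -0.1519, 0.0472]
wrist_force: [-1.1, 1.0, -1.1]
tool_pos: [0.4887, -0.1519, 0.0466]
wrist_force: [-0.9, -0.3, 2.1]
tool_pos: [0.4887, -0.1519, 0.0465]
wrist_force: [-6.3, 2.3, 17.4]
tool_pos: [0.4888, -0.1519, 0.0464]
wrist_force: [-11.4, 3.6, 32.1]
```

Scaled: -0.0026 m / 0.25 = -0.0104.

```bash
python3 -m crank '{"aperture": [0.03, 0.085, 0.085, 0.085, 0.085, 0.085, 0.085], "x": [0, 0, 0, 0, 0, 0, 0], "y": [0, 0, 0, 0, 0, 0, 0], "z": [-0.0104, 0, 0, 0, 0, 0, 0], "ax": [0, 0, 0, 0, 0, 0, 0], "ay": [0, 0, 0, 0, 0, 0, 0], "az": [0, 0, 0, 0, 0, 0, 0]}'|tail -2; python3 -m crank '{"aperture": [0.085, 0.085, 0.085, 0.085, 0.085, 0.085, 0.085], "x": [0, 0, 0, 0, 0, 0, 0], "y": [0, 0, 0, 0, 0, 0, 0], "z": [-0.12, -0.152, -0.152, -0.152, -0.14, -0.08, 0], "ax": [0, 0, 0, 0, 0, 0, 0], "ay": [0, 0, 0, 0, 0, 0, 0], "az": [0, 0, 0, 0, 0, 0, 0]}'|head -2;python3 go.py .4625 .315 .24
```

```text
opening: 0.0851
finger_force: 0.0
t: 24.37
tool_pos: [0.4902, -0.1525, 0.2505]
t 24.37 pos [ 0.4902 -0.1525  0.2505] d_tool [ 0.4639 -0.0645  0.009 ] yaw err -0.0001 op 0.0851 ff 0.0 F [ 0.7 -0.2  0.5]
```

Scaled: 0.037 m / 0.25 = 0.148, 0.036 m / 0.25 = 0.144.

```bash
python3 -m crank '{"aperture": [0.085, 0.085, 0.085, 0.085, 0.085, 0.085, 0.085, 0.085, 0.085, 0.085, 0.085, 0.085], "x": [0.144, 0.148, 0.148, 0.148, 0.148, 0.148, 0.148, 0.148, 0.148, 0.148, 0.148, 0.148], "y": [-0.02, -0.02, -0.02, -0.02, -0.02, -0.02, -0.02, -0.02, -0.02, -0.02, -0.02, -0.02], "z": [0, 0, 0, 0, 0, 0, 0, 0, 0, 0, 0, 0], "ax": [0, 0, 0, 0, 0, 0, 0, 0, 0, 0, 0, 0], "ay": [0, 0, 0, 0, 0, 0, 0, 0, 0, 0, 0, 0], "az": [0, 0, 0, 0, 0, 0, 0, 0, 0, 0, 0, 0]}' >/dev/null
python3 -m crank '{"aperture": [0.085, 0.085, 0.085], "x": [0.084, 0, 0], "y": [-0.016, 0, 0], "z": [0, 0, 0], "ax": [0, 0, 0], "ay": [0, 0, 0], "az": [0, 0, 0]}' >/dev/null; python3 go.py .4625 .315 .0065
```

```text
t 25.62 pos [0.4608 0.3163 0.2448] d_tool [-0.0009  0.0022  0.2383] yaw err 0.0018 op 0.0849 ff 0.0 F [0.3 0.2 0.2]
```

Scaled: 0.038 m / 0.25 = 0.152, 0.036 m / 0.25 = 0.144.

```bash
python3 -m crank '{"aperture": [0.085, 0.085, 0.085, 0.085, 0.085, 0.085, 0.085, 0.085, 0.085, 0.085], "x": [-0.004, 0, 0, 0, 0, 0, 0, 0, 0, 0], "y": [0.004, 0, 0, 0, 0, 0, 0, 0, 0, 0], "z": [0.12, 0.152, 0.152, 0.152, 0.144, 0.12, 0.06, 0.024, 0, 0], "ax": [0, 0, 0, 0, 0, 0, 0, 0, 0, 0], "ay": [0, 0, 0, 0, 0, 0, 0, 0, 0, 0], "az": [0, 0, 0, 0, 0, 0, 0, 0, 0, 0]}' >/dev/null; python3 go.py .4625 .315 .0065
```

```text
t 26.45 pos [0.4628 0.3142 0.0157] d_tool [ 0.0007 -0.0004  0.0092] yaw err -0.0009 op 0.0851 ff 0.0 F [ 0.   0.3 -1.1]
```

Scaled: 0.005 m / 0.25 = 0.02, 0.003 m / 0.25 = 0.012.

```bash
python3 -m crank '{"aperture": [0.085, 0.085, 0.085], "x": [0, 0, 0], "y": [0, 0, 0], "z": [0.02, 0.012, 0], "ax": [0, 0, 0], "ay": [0, 0, 0], "az": [0, 0, 0]}' >/dev/null; python3 go.py .4625 .315 .0065; python3 -m crank '{"aperture": [0.03, 0.03, 0.03, 0.03, 0.03, 0.03, 0.03, 0.03], "x": [0, 0, 0, 0, 0, 0, 0, 0], "y": [0, 0, 0, 0, 0, 0, 0, 0], "z": [0, 0, 0, 0, 0, 0, 0, 0], "ax": [0, 0, 0, 0, 0, 0, 0, 0], "ay": [0, 0, 0, 0, 0, 0, 0, 0], "az": [0, 0, 0, 0, 0, 0, 0, 0]}' ;python3 -m crank '{"aperture": [0.03, 0.03, 0.03, 0.03, 0.03, 0.03, 0.03, 0.03, 0.03], "x": [0, 0, 0, 0, 0, 0, 0, 0, 0], "y": [0, 0, 0, 0, 0, 0, 0, 0, 0], "z": [-0.04, -0.12, -0.14, -0.14, -0.14, -0.14, -0.12, -0.08, 0], "ax": [0, 0, 0, 0, 0, 0, 0, 0, 0], "ay": [0, 0, 0, 0, 0, 0, 0, 0, 0], "az": [0, 0, 0, 0, 0, 0, 0, 0, 0]}'|tail -2
python3 go.py .4936 -.083 .236
```

```text
t 26.7 pos [0.4624 0.3146 0.0072] d_tool [0.0004 0.0001 0.0007] yaw err -0.0002 op 0.0852 ff 0.0 F [ 0.1  0.4 -0.3]
t: 27.37
tool_pos: [0.4625, 0.3148, 0.0076]
ee_rot: [0.734, 0.679, 0.0, 0.0]
wrist_force: [-0.7, -0.8, 8.0]
opening: 0.0424
finger_force: 60.4
opening: 0.0423
finger_force: 61.1
t 28.12 pos [0.4636 0.3154 0.2422] d_tool [-0.3948  0.0613  0.0049] yaw err -0.0001 op 0.0423 ff 61.1 F [-0.6  0.5 -1. ]
```

Scaled: -0.036 m / 0.25 = -0.144, -0.03 m / 0.25 = -0.12.

```bash
python3 -m crank '{"aperture": [0.03, 0.03, 0.03, 0.03, 0.03, 0.03, 0.03, 0.03, 0.03, 0.03, 0.03, 0.03], "x": [-0.06, -0.12, -0.144, -0.144, -0.144, -0.144, -0.144, -0.144, -0.144, -0.144, -0.144, -0.08], "y": [0.008, 0.024, 0.024, 0.024, 0.024, 0.024, 0.024, 0.024, 0.024, 0.024, 0.02, 0], "z": [0, 0, 0, 0, 0, 0, 0, 0, 0, 0, 0, 0], "ax": [0, 0, 0, 0, 0, 0, 0, 0, 0, 0, 0, 0], "ay": [0, 0, 0, 0, 0, 0, 0, 0, 0, 0, 0, 0], "az": [0, 0, 0, 0, 0, 0, 0, 0, 0, 0, 0, 0]}' >/dev/null
python3 -m crank '{"aperture": [0.03, 0.03, 0.03], "x": [-0.024, 0, 0], "y": [0, 0, 0], "z": [0, 0, 0], "ax": [0, 0, 0], "ay": [0, 0, 0], "az": [0, 0, 0]}' >/dev/null; python3 go.py .4936 -.083 .0216
```

```text
t 29.37 pos [ 0.4914 -0.0835  0.2364] d_tool [0.0006 0.0025 0.2148] yaw err -0.0007 op 0.0423 ff 61.1 F [ 0.6  0.7 -0.5]
```

Scaled: 0.035 m / 0.25 = 0.14, 0.03 m / 0.25 = 0.12.

```bash
python3 -m crank '{"aperture": [0.03, 0.03, 0.03, 0.03, 0.03, 0.03, 0.03, 0.03, 0.03, 0.03], "x": [0.002, 0, 0, 0, 0, 0, 0, 0, 0, 0], "y": [0.008, 0, 0, 0, 0, 0, 0, 0, 0, 0], "z": [0.06, 0.12, 0.14, 0.14, 0.14, 0.12, 0.072, 0.032, 0, 0], "ax": [0, 0, 0, 0, 0, 0, 0, 0, 0, 0], "ay": [0, 0, 0, 0, 0, 0, 0, 0, 0, 0], "az": [0, 0, 0, 0, 0, 0, 0, 0, 0, 0]}' >/dev/null
python3 go.py .4936 -.083 .0216
```

```text
t 30.2 pos [ 0.4944 -0.083   0.0316] d_tool [-0.0001 -0.0008  0.01  ] yaw err 0.0008 op 0.0426 ff 61.1 F [ 0.3 -0.1 -0.8]
```

Scaled: 0.005 m / 0.25 = 0.02, 0.003 m / 0.25 = 0.012.

```bash
python3 -m crank '{"aperture": [0.03, 0.03, 0.03, 0.03], "x": [0, 0, 0, 0], "y": [0, 0, 0, 0], "z": [0.02, 0.012, 0, 0], "ax": [0, 0, 0, 0], "ay": [0, 0, 0, 0], "az": [0, 0, 0, 0]}' | sed -n '2p;4p';for i in 1 2 3; do python3 -m crank '{"aperture": [0.03, 0.03], "x": [0, 0], "y": [0, 0], "z": [0.004, 0], "ax": [0, 0], "ay": [0, 0], "az": [0, 0]}' | sed -n '2p;4p'; done
```

```text
tool_pos: [0.4941, -0.0837, 0.0234]
wrist_force: [-0.1, 0.1, -2.1]
tool_pos: [0.4941, -0.0837, 0.0221]
wrist_force: [-0.4, -0.5, -0.8]
tool_pos: [0.4942, -0.0837, 0.0217]
wrist_force: [-2.3, 0.1, 10.0]
tool_pos: [0.4942, -0.0837, 0.0215]
wrist_force: [-8.3, 1.3, 25.4]
```

Release, rise, move to the left clear of the board, and look.

Scaled: -0.002 m / 0.25 = -0.008.

```bash
python3 -m crank '{"aperture": [0.03, 0.085, 0.085, 0.085, 0.085, 0.085, 0.085], "x": [0, 0, 0, 0, 0, 0, 0], "y": [0, 0, 0, 0, 0, 0, 0], "z": [-0.008, 0, 0, 0, 0, 0, 0], "ax": [0, 0, 0, 0, 0, 0, 0], "ay": [0, 0, 0, 0, 0, 0, 0], "az": [0, 0, 0, 0, 0, 0, 0]}'|tail -2; python3 -m crank '{"aperture": [0.085, 0.085, 0.085, 0.085, 0.085, 0.085, 0.085], "x": [0, 0, 0, 0, 0, 0, 0], "y": [0, 0, 0, 0, 0, 0, 0], "z": [-0.12, -0.152, -0.152, -0.152, -0.152, -0.14, 0], "ax": [0, 0, 0, 0, 0, 0, 0], "ay": [0, 0, 0, 0, 0, 0, 0], "az": [0, 0, 0, 0, 0, 0, 0]}'|head -2
python3 -m crank '{"aperture": [0.085, 0.085, 0.085, 0.085, 0.085, 0.085, 0.085, 0.085, 0.085, 0.085, 0.085, 0.085], "x": [0.152, 0.152, 0.152, 0.152, 0.152, 0.152, 0.152, 0.152, 0.152, 0.152, 0.12, 0], "y": [-0.02, -0.02, -0.02, -0.02, -0.02, -0.02, -0.02, -0.02, -0.02, -0.02, -0.02, 0], "z": [0, 0, 0, 0, 0, 0, 0, 0, 0, 0, 0, 0], "ax": [0, 0, 0, 0, 0, 0, 0, 0, 0, 0, 0, 0], "ay": [0, 0, 0, 0, 0, 0, 0, 0, 0, 0, 0, 0], "az": [0, 0, 0, 0, 0, 0, 0, 0, 0, 0, 0, 0]}'
python3 - <<'E'
from h import *
p,d=snap("top","t3");C=cloud("top",d);q,_=snap("scene","s3")
for n,b,h,g in[("95",(405,438,205,255),.109,(.4775,-.2908)),("75",(380,410,210,250),.089,(.483,-.221)),("55",(355,388,210,250),.069,(.4885,-.1512)),("35",(330,362,210,250),.049,(.494,-.0815))]:
    u0,u1,v0,v1=b;z=C[v0:v1,u0:u1,2];t=(abs(z-h)<.008)&(d[v0:v1,u0:u1]>0);vv,uu=np.nonzero(t);zz=np.median(z[t]);w=world("top",uu.mean()+u0,vv.mean()+v0,z=zz);print(n,len(uu),w.round(4),"err",(w[:2]-g).round(4))
a=cv2.resize(p[190:260,310:490,::-1],(720,280),interpolation=3);b=cv2.resize(q[190:305,280:400,::-1],None,fx=2.7,fy=2.7,interpolation=3)
o=np.zeros((595,720,3),np.uint8);o[:280]=a;o[280:280+b.shape[0],:b.shape[1]]=b;cv2.imwrite("pics/c5.png",o)
E
```

```text
opening: 0.0854
finger_force: 0.0
t: 32.2
tool_pos: [0.4964, -0.0842, 0.2455]
t: 33.2
tool_pos: [0.4705, 0.3339, 0.2383]
ee_rot: [0.733, 0.68, 0.0, -0.0]
wrist_force: [0.9, 0.9, -0.3]
opening: 0.085
finger_force: 0.0
95 163 [ 0.4799 -0.2857  0.108 ] err [0.0024 0.0051]
75 154 [ 0.4824 -0.2211  0.0886] err [-0.0006 -0.0001]
55 149 [ 0.4877 -0.1496  0.068 ] err [-0.0008  0.0016]
35 139 [ 0.4933 -0.0807  0.0481] err [-0.0007  0.0008]
```

View pics/c5.png

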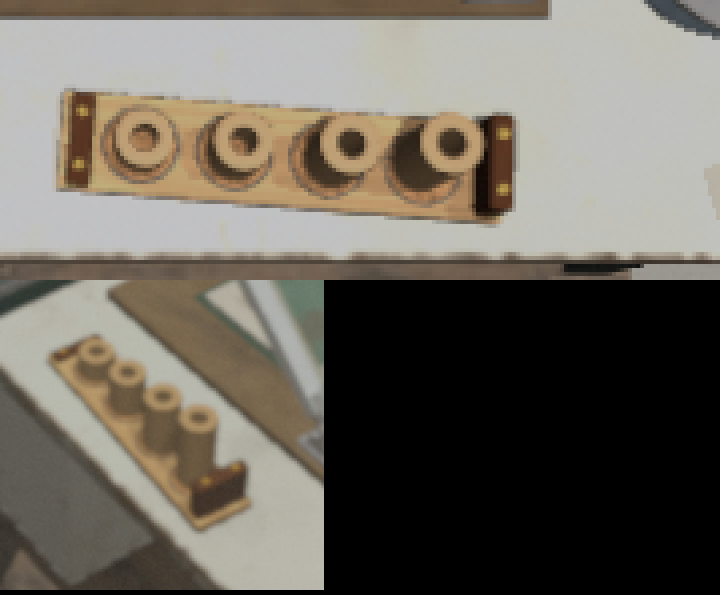

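All four props stand upright in falling order of height from the end stop. The largest measured error is 5.6 mm (prop 95), against 12 mm allowed, so I'm handing in.

```bash
python3 -c "
from station import *
print(sign_off())"
```

```text
the job is handed in; nothing more can be done
None
```

The four props stand upright on their discs, 95, 75, 55 and 35 mm going away from the end stop, each within 6 mm of its disc's centre by the top camera; the job was handed in at about 33 s, and no verdict was returned.

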